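Put the maker's stamp back in its spring-lid case

ROBOT

A 6-joint arm with a two-finger parallel gripper is mounted at the origin on the work surface. World frame = base frame: x ahead of the robot, y to its left, z up, the work surface at z = 0. Lengths are in m, angles in rad, forces in N, time in s.
With the tool pointing down it reaches from about 0.35 to 0.775 m from the base axis. Payload 5.5 kg.
Tool frame: the origin (TCP) lies at the very end of the fingers, on their centre line; the grasp point (between the pads) lies bot.tcp_to_grasp behind it (bot.tcp_to_grasp is the distance from the TCP to the grasp point, in m); z points along the fingers, y is the line along which they close (so a half turn about z gives the same grasp; the last joint's range is limited). The gripper opens to 85 mm and grips with 20 to 120 N. Pads are 22 mm wide; open, the fingers measure 114 mm over their backs; the gripper's body (76 mm by 85 mm) begins 54 mm behind the grasp point. The pads swing forward as they close: fully open they stand 13 mm farther back than shut.
Start: joints at [1.064, 0.313, 0.046, 1.304, 0, 1.431], TCP at [0.206, 0.537, 0.231] pointing down, gripper open.
Joint ranges: [-2.76, 2.76], [-0.86, 1.69], [-1.03, 1.26], [-2.2, 2.34], [-1.47, 1.5], [-3.14, 3.14]. Speed limits (rad/s): [2.57, 2.57, 3.14, 3.14, 3.14, 3.14].

INTERFACE

Orientations are given as [roll, pitch, yaw] about the fixed x, y, z axes, in that order (R = Rz(yaw) Ry(pitch) Rx(roll)).
In Python, from plant import bot gives the robot as it stands. The module is installed in compiled form; this text tells all that it offers.
- The arm moves only by the tool jog_arm, never from a script. Its arguments are lists of equal length, an entry for each row: "hand": the opening, from 0 (shut) to 1 (fully open); "travel": the shift along the tool's x, y, z normalised to -1 to 1, where 1 is 30 mm, a list of three; "rot": the turn, a rotation vector about the tool's x, y, z normalised to -1 to 1, where 1 is 0.08 rad, a list of three. A call has 1 to 10 rows; each row shifts and turns the commanded pose from where the row before left it, along the tool's axes as they then stand; what a row does not reach is not made up. A row lasts 1/8 s, in which the tool goes at most 62.5 mm and 10.7 degrees, less where a joint would pass 70% of its speed; a pose out of reach is approached as far as the arm can. A call with a number of a shift or a turn outside -1 to 1 is refused whole. A call with a gripper value outside its range is refused whole. The fingers move at their own pace and stop on an object; the grip force is fixed at half the most. Time passes only in rows, so rows that do not move let the fingers close. It gives the time, the measured TCP pose, the force, the opening and the grip force at its end, in the units of the state.
- bot.observe(): the state, without advancing time (a new reading comes with each control period).
- bot.get_image(name): name is "scene" or "top"; returns the picture (400x640x3 uint8, red, green, blue); there is no depth.
- bot.camera_info(name): a dict with "fx", "fy", "cx", "cy" (pixels), "R" (3x3) and "t" (3): a world point X has camera coordinates R X + t. Camera axes: x right, y down, z forward; pixel columns grow to the right and rows downward; lengths in m; the calibration is good to about 2 mm. A picture is of the moment at which its call begins. camera_info takes no time and is no camera call.
- bot.sign_off(): hands the job in; it is judged then, once.
The state is a dict: "clock": time; "joint_pos": joint angles; "joint_vel": joint speeds; "joint_torque": joint torques, N m; "ee_pos": TCP position; "tool_rot": TCP orientation; "wrist_force": force on the tool from outside, world axes, zero at the start; "torque": the same for the moment, N m; "grip_width": finger opening in m; "grip_force": force on a finger pad.
Only numpy, scipy, OpenCV 4.12 (cv2) and the standard library are available. Lean on these libraries where they do the work, as an engineer would, in place of code of your own. Each camera call takes 0.05 s, during which the arm holds its last target. There are 200 camera calls.

TASK

Press the thumb latch of the stamp case so that its sprung lid pops open, stand the wooden maker's stamp fully down in the round pocket inside, brass end down, and then snap the lid shut so that the latch catches and holds it. Work gently: feel for the latch, the pocket and the catch and never lean harder than a firm thumb press (25 N), and leave the jar, cup and pot where they are.

Things in the scene. Friction and masses are not known exactly. Their poses are not given: they have to be found in the camera images.
- case: Stamp case, fixed to the table: light wood base block 90 mm (x) by 150 (y) by 44 high under a deep aluminium lid (top at z 82 mm when shut). Origin: centre of its underside; z up; x points from the latch side (front, towards the robot) to the hinge side. Space around it is free for at least 40 mm.
- hinge (a point): Middle of the lid's hinge line, which runs along the case's y at the back upper edge of the base (case frame: x +45, z 44 mm). Axes as the case's. The lid is a shell 90 by 150 mm, 38 mm deep, 3 mm walls. Fully open it stands upright: its flat outer face looks away from the robot, 38 mm behind the hinge line, free edge about 90 mm above it.
- pocket (a point): Centre of the mouth of the round pocket in the base block's top face, z up; in the case's frame x -12 mm, y 0, z 44 mm. The pocket is 31 mm wide and 36 mm deep with a 2 mm chamfer. Hidden by the lid until it is open.
- lid (a joint): Lid angle in rad: 0 shut and latched, 1.6 fully open, -0.02 pressed down on its stop. Once freed, its spring swings it up and back within about 1 s (3 N at the free edge when nearly shut): keep clear above it. To shut it, push its outer face from behind, over and down; past the hook this takes 7 to 13 N near the free edge, and it snaps in when pressed to just below 0.
- lid_press (a point): Point on the lid's outer face, 75 mm from the hinge towards the free edge, mid width: the place to push it shut. It moves with the lid; z is the outward normal of the face, x points from the free edge to the hinge.
- latch (a joint): Angle of the latch rocker in rad: 0 at rest, 0.19 pressed down on its hard stop. The lid is set free at about 0.08 to 0.15. A spring returns it (about 2 N at the pad to start, 4 N at the stop, plus 1 to 2 N friction of the hook).
- latch_pad (a point): Thumb pad of the latch: flat steel plate 24 mm (x) by 34 (y) sticking out in front of the case, 31 mm in front of its pivot; pressed straight down, 6 mm to its hard stop. This point, 32 mm above the table, is the pad's top centre with its height screw fully in; the screw is set at random, so the real top lies 0 to 10 mm above this point: find it by touch.
- stamp_mid (a point): Centre (half-way up) of the maker's stamp, a turned wooden cylinder 64 mm high with a brass band at the foot, upright on the table, about 60 g. Lower 36 mm: 28 mm in diameter, foot with 2 mm chamfer. Upper 26 mm: 26 mm in diameter, the part to grip, as 28 mm stand out of the pocket when seated. z points from foot to top.
- jar: Bystander: white plastic screw jar, 54 mm wide, 75 mm high. Origin: centre of the underside.
- cup: Bystander: white ceramic cup without handle, 66 mm wide, 75 mm high. Origin: centre of the underside.
- pot: Bystander: small terracotta pot, 64 mm wide, 75 mm high. Origin: centre of the underside.

How it is judged:
On the way, in this order (a step that is already met when the one before it is completed fails the run):
1. the latch is pressed down (value of joint latch above 0.05 rad).
2. the lid has popped open (value of joint lid above 1.3 rad), for 0.2 s.
3. the stamp stands fully down in the pocket with the lid still open (horizontal distance between stamp_mid and pocket below 0.005 m and z of stamp_mid in the frame of case below 0.043 m and angle between stamp_mid's own z axis and vertical below 0.12 rad and value of joint lid above 1 rad), for 0.2 s.
At the end, for the whole second after the job is handed in: The lid is shut and held by the latch alone (lid below 0.02 rad, latch back below 0.04 rad), with the stamp standing brass end down in the pocket: within 5 mm of its axis, its centre less than 43 mm above the table (40 mm when fully down), tilted less than 0.12 rad (value of joint lid below 0.02 rad and value of joint latch below 0.04 rad and horizontal distance between stamp_mid and pocket below 0.005 m and z of stamp_mid in the frame of case below 0.043 m and angle between stamp_mid's own z axis and vertical below 0.12 rad); the robot touches nothing.
It fails at once if the robot or the stamp pushes on the case, its lid or latch with more than 25 N (contact force between any of the arm, the fingers, stamp and case above 25 N).
It fails at once if the jar, cup or pot is moved by more than 20 mm (distance of any of jar, cup, pot from where it was at the start of the episode above 0.02 m).
It also fails if it takes over 69 s, if anything falls off the work surface, if the arm or the gripper's body presses on something with over 40 N, if the wrist force passes 120 N, or if a joint passes its speed limit or range.

## Working session

There is one attempt and no reset: what is moved stays moved. The work goes in short steps, Python scripts to look and compute and a tool call to move; the robot and the scene stay as the last step left them, time stands still between calls to the robot, and variables do not carry over. Pictures are saved under pics/ and viewed, at most 10 in all, crops included, and the job is handed in when it is done.

Besides the shell and the picture viewer there is one more tool, called as name(argument=value, ...), one argument or row to a line, values as JSON. jog_arm: Moves the arm, as the interface text tells. Its arguments: {"type":"object","properties":{"hand":{"type":"array"},"travel":{"type":"array"},"rot":{"type":"array"}},"required":["hand","travel","rot"]}

```bash
mkdir -p pics
python3 - <<'E'
from plant import bot
import cv2
for n in("scene","top"):
    cv2.imwrite(f"pics/{n}0.png",bot.get_image(n)[:,:,::-1]); print(n,bot.camera_info(n))
print(bot.observe(),bot.tcp_to_grasp)
E
```

```text
scene {'fx': 504.91421033405743, 'fy': 504.91421033405743, 'cx': 323.9301018002428, 'cy': 201.22998132503113, 'R': array([[ 0.20876526,  0.97774168,  0.02093484],
       [ 0.67164409, -0.12778254, -0.72977109],
       [-0.7108525 ,  0.16641162, -0.68337098]]), 't': array([-0.09328079, -0.28464185,  1.64300374])}
top {'fx': 429.6171106411709, 'fy': 429.6171106411709, 'cx': 315.8558512459197, 'cy': 195.88746031073447, 'R': array([[ 0.0210884 , -0.99969493,  0.01285766],
       [-0.98259345, -0.02309839, -0.18432735],
       [ 0.18456811, -0.00874668, -0.9827808 ]]), 't': array([-0.02343478,  0.51494239,  0.82159024])}
{'clock': 0.1, 'joint_pos': array([1.06442961e+00, 3.13908204e-01, 4.51068300e-02, 1.30360333e+00,
       1.73209854e-05, 1.43117182e+00]), 'joint_vel': array([ 0.00092003, -0.00275351,  0.00373127, -0.00026006,  0.00170811,
        0.00066797]), 'joint_torque': array([ 2.43884286e-03, -4.81721556e+01,  2.99245977e+01,  1.26329967e-02,
       -2.42738006e-04, -6.00032408e-06]), 'ee_pos': array([0.20597877, 0.53635985, 0.23051359]), 'tool_rot': array([-3.14000234e+00, -2.40992036e-04,  2.77485023e+00]), 'wrist_force': array([ 0.03363305,  0.61615759, -0.36413005]), 'torque': array([-0.02184309,  0.02700901, -0.01360003]), 'grip_force': 0.0, 'grip_width': 0.08530667233913225} 0.0187
```

View pics/scene0.png

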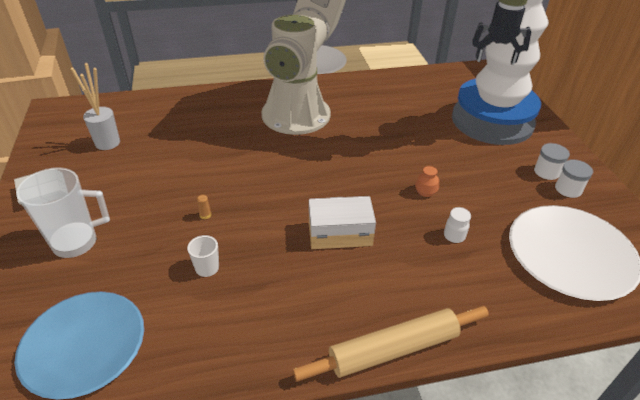

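View pics/top0.png

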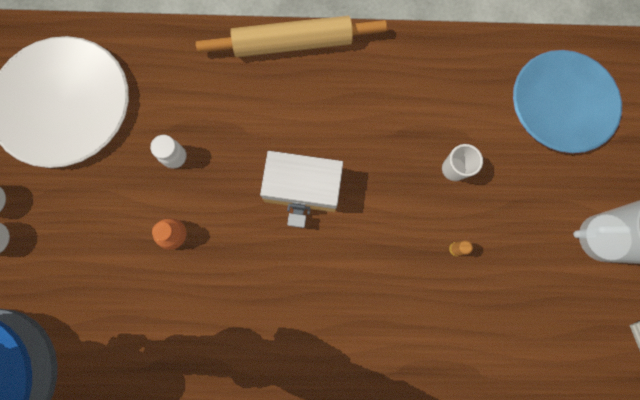

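The scene view shows the case at (341,222) and the stamp at (204,207). In the top view, the lid is at (302,180), the latch pad at (297,220), the stamp at (461,248), the jar at (168,151), the cup at (463,162) and the pot at (169,234).

```bash
cat > h.py <<'E'
import numpy as np,cv2
from plant import bot
def cast(n,uv,z):
    c=bot.camera_info(n);R=np.array(c['R']);t=np.array(c['t'])
    o=-R.T@t;d=R.T@np.array([(uv[0]-c['cx'])/c['fx'],(uv[1]-c['cy'])/c['fy'],1])
    return o+d*(z-o[2])/d[2]
def proj(n,X):
    c=bot.camera_info(n);p=np.array(c['R'])@np.array(X)+c['t'];return c['fx']*p[0]/p[2]+c['cx'],c['fy']*p[1]/p[2]+c['cy']
def big(m):
    cs,_=cv2.findContours(m.astype(np.uint8),cv2.RETR_EXTERNAL,cv2.CHAIN_APPROX_NONE)
    return max(cs,key=cv2.contourArea)
def st():
    o=bot.observe();print(round(o['clock'],2),o['ee_pos'].round(4),o['tool_rot'].round(3),'F',o['wrist_force'].round(1),'w',round(o['grip_width'],4),o['grip_force'])
E
python3 - <<'E'
from h import *
im=cv2.imread('pics/top0.png');hsv=cv2.cvtColor(im,cv2.COLOR_BGR2HSV)
# lid top
roi=np.zeros(im.shape[:2],bool);roi[140:212,250:355]=1
m=roi&(hsv[...,1]<40)&(hsv[...,2]>150)
c=big(m);r=cv2.minAreaRect(c);print('lid rect px',r)
P=np.array([cast('top',p,0.082) for p in c[:,0,:]])[:,:2].astype(np.float32)
r=cv2.minAreaRect(P*1000);print('lid world mm',r,cv2.boxPoints(r))
roi[:]=0;roi[205:235,280:315]=1
c=big(roi&(hsv[...,1]<60)&(hsv[...,2]>130))
P=np.array([cast('top',p,0.037) for p in c[:,0,:]])[:,:2].astype(np.float32)
print('pad',cv2.minAreaRect(P*1000))
roi[:]=0;roi[235:262,440:485]=1
c=big(roi&(hsv[...,1]>150)&(hsv[...,2]>140)); print('stamp box',cv2.minAreaRect(c),cv2.boundingRect(c))
for n,u in(('jar',(163,146)),('cup',(466,158)),('pot',(168,229))): print(n,cast('top',u,.075).round(3))
a=cv2.resize(im[130:270,230:370],None,fx=4,fy=4,interpolation=2);b=cv2.resize(im[225:270,430:500],None,fx=4,fy=4,interpolation=2)
out=np.zeros((560,800,3),np.uint8);out[:560,:520]=a[:,:520];out[:180,520:800]=b
cv2.imwrite('pics/c1.png',out)
E
```

```text
lid rect px ((301.219970703125, 177.95999145507812), (77.35748291015625, 45.679100036621094), 8.130102157592773)
lid world mm ((544.3635864257812, 17.235733032226562), (150.541015625, 91.58650207519531), 83.08773803710938) [[489.84442  -51.976494]
 [580.7652   -62.998863]
 [598.88275   86.44796 ]
 [507.96198   97.47033 ]]
pad ((467.00433349609375, 26.959121704101562), (34.764671325683594, 25.325868606567383), 83.82628631591797)
stamp box ((459.9852600097656, 247.3087921142578), (12.424833297729492, 22.318683624267578), 85.60128784179688) (449, 241, 23, 14)
jar [0.604 0.295 0.075]
cup [ 0.595 -0.311  0.075]
pot [0.439 0.271 0.075]
```

View pics/c1.png

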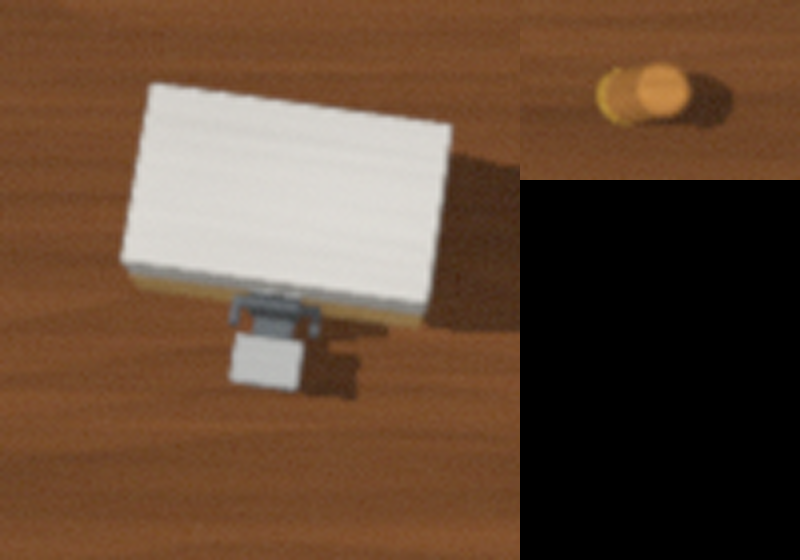

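The crop shows the lid quad, the pad centred at crop (268,361), and the stamp top circle at crop (663,90), which is about full-image (465.5,247.3). Next I work out the targets, while turning and moving toward the pad.

```bash
cat >> h.py <<'E'
from scipy.spatial.transform import Rotation as Ro
PSI=-0.1204; C=np.array([0.5444,0.0172,0])
def case(x,y,z): return C+Ro.from_euler('z',PSI).apply([x,y,z])
def to(X):
    o=bot.observe();R=Ro.from_euler('xyz',o['tool_rot'])
    st();print('delta units',(R.inv().apply(np.array(X)-o['ee_pos'])/0.03).round(3),'yawerr/.08 (tool z)',round(-((PSI+np.pi-o['tool_rot'][2]+np.pi)%(2*np.pi)-np.pi)/.08,2))
E
python3 - <<'E'
from h import *
im=cv2.imread('pics/scene0.png');hsv=cv2.cvtColor(im,cv2.COLOR_BGR2HSV)
print('stamp',cast('top',(465.4,247.2),.064),cast('top',(455-.4,248.7),.0))
roi=np.zeros(im.shape[:2],bool);roi[185:225,190:220]=1
c=big(roi&(hsv[...,1]>150)&(hsv[...,2]>140));x,y,w,h=cv2.boundingRect(c);print(x,y,w,h)
for z,v in((.064,y+2.5),(0,y+h-4)):print(cast('scene',(x+w/2-.5,v),z))
print('pad',case(-79,0,.037),'pocket',case(-12,0,.044))
to(case(-79,0,.075))
E
```

```text
stamp [ 0.41733598 -0.30573808  0.064     ] [ 0.41846998 -0.30584168  0.        ]
197 194 14 25
[ 0.41867371 -0.30068651  0.064     ]
[ 4.17472808e-01 -3.09576277e-01  1.11022302e-16]
pad [-7.78836931e+01  9.50583637e+00  3.70000000e-02] pocket [-11.36872806   1.45851185   0.044     ]
0.1 [0.206  0.5364 0.2305] [-3.14  -0.     2.775] F [ 0.   0.6 -0.4] w 0.0853 0.0
delta units [2537.098 -654.26     6.836] yawerr/.08 (tool z) -3.08
```

jog_arm(
  hand=[0,0,0,0],
  travel=[
    [0,0,0],
    [0,0,0],
    [0,0,0],
    [0,0,0],
  ],
  rot=[
    [0,0,-1],
    [0,0,-1],
    [0,0,-1],
    [0,0,-0.07],
  ],
)

```text
clock: 0.6
ee_pos: [0.2061, 0.5365, 0.2308]
tool_rot: [-3.141, -0.0, 3.02]
wrist_force: [0.2, -0.2, 0.1]
grip_width: 0.0126
grip_force: 0.0
```

Run:
```python
from h import *
to(case(-79,0,.075))
```

```text
0.6 [0.2061 0.5365 0.2308] [-3.141 -0.     3.02 ] F [ 0.2 -0.2  0.1] w 0.0126 0.0
delta units [2620.033  -19.432    6.164] yawerr/.08 (tool z) -0.02
```

Run:
```python
from h import *
print('pad',case(-.079,0,.037),'pocket',case(-.012,0,.044))
to(case(-.079,0,.065))
```

```text
pad [0.46597191 0.02668864 0.037     ] pocket [0.53248687 0.01864131 0.044     ]
0.6 [0.2061 0.5365 0.2308] [-3.141 -0.     3.02 ] F [ 0.2 -0.2  0.1] w 0.0126 0.0
delta units [-10.665 -15.811   5.538] yawerr/.08 (tool z) -0.02
```

jog_arm(
  hand=[0,0,0,0,0,0,0,0,0,0],
  travel=[
    [-0.67,-1,0],
    [-0.67,-1,0],
    [-0.67,-1,0],
    [-0.67,-1,0],
    [-0.67,-1,0],
    [-0.67,-1,0],
    [-0.67,-1,0],
    [-0.67,-1,0],
    [-0.67,-1,0],
    [-0.67,-1,0],
  ],
  rot=[
    [0,0,0],
    [0,0,0],
    [0,0,0],
    [0,0,0],
    [0,0,0],
    [0,0,0],
    [0,0,0],
    [0,0,0],
    [0,0,0],
    [0,0,0],
  ],
)

```text
clock: 1.85
ee_pos: [0.3698, 0.2136, 0.2313]
tool_rot: [3.141, 0.0, 3.019]
wrist_force: [1.3, 1.0, -0.5]
grip_width: -0.0001
grip_force: 0.0
```

jog_arm(
  hand=[0,0,0,0,0,0,0,0,0],
  travel=[
    [-0.67,-1,0.4],
    [-0.67,-1,0.5],
    [-0.67,-1,0.9],
    [-0.67,-1,1],
    [-0.67,-1,1],
    [-0.65,-0.8,1],
    [0,0,0.6],
    [0,0,0.1],
    [0,0,0],
  ],
  rot=[
    [0,0,0],
    [0,0,0],
    [0,0,0],
    [0,0,0],
    [0,0,0],
    [0,0,0],
    [0,0,0],
    [0,0,0],
    [0,0,0],
  ],
)

```text
clock: 2.98
ee_pos: [0.4675, 0.0277, 0.0666]
tool_rot: [3.141, -0.0, 3.02]
wrist_force: [-0.7, 0.6, 0.3]
grip_width: 0.0003
grip_force: 0.0
```

Run:
```python
from h import *
to(case(-.079,0,.046))
```

```text
2.98 [0.4675 0.0277 0.0666] [ 3.141 -0.     3.02 ] F [-0.7  0.6  0.3] w 0.0003 0.0
delta units [ 0.045 -0.04   0.686] yawerr/.08 (tool z) -0.01
```

jog_arm(
  hand=[0,0,0,0,0],
  travel=[
    [0.04,-0.04,0.4],
    [0,0,0.3],
    [0,0,0.05],
    [0,0,0.05],
    [0,0,0],
  ],
  rot=[
    [0,0,0],
    [0,0,0],
    [0,0,0],
    [0,0,0],
    [0,0,0],
  ],
)

```text
clock: 3.6
ee_pos: [0.4663, 0.0264, 0.0423]
tool_rot: [3.141, 0.0, 3.02]
wrist_force: [0.3, 0.0, 0.3]
grip_width: 0.0003
grip_force: 0.0
```

jog_arm(
  hand=[0,0,0,0],
  travel=[
    [0,0,0.05],
    [0,0,0.05],
    [0,0,0.05],
    [0,0,0],
  ],
  rot=[
    [0,0,0],
    [0,0,0],
    [0,0,0],
    [0,0,0],
  ],
)

```text
clock: 4.1
ee_pos: [0.4652, 0.0266, 0.0377]
tool_rot: [3.142, -0.002, 3.02]
wrist_force: [-4.3, 0.7, 5.0]
grip_width: -0.0
grip_force: 2.9
```

jog_arm(
  hand=[0,0,0],
  travel=[
    [0,0,0.03],
    [0,0,0.03],
    [0,0,0],
  ],
  rot=[
    [0,0,0],
    [0,0,0],
    [0,0,0],
  ],
)

```text
clock: 4.47
ee_pos: [0.4645, 0.0266, 0.036]
tool_rot: [-3.142, -0.003, 3.021]
wrist_force: [-7.0, 0.1, 7.3]
grip_width: 0.0001
grip_force: 4.4
```

Run:
```python
from h import *
st();im=bot.get_image('scene');cv2.imwrite('pics/s1.png',cv2.resize(im[100:300,200:500],None,fx=2,fy=2)[:,:,::-1])
```

```text
4.47 [0.4645 0.0266 0.036 ] [-3.142e+00 -3.000e-03  3.021e+00] F [-7.   0.1  7.3] w 0.0001 4.426896180957556
```

View pics/s1.png

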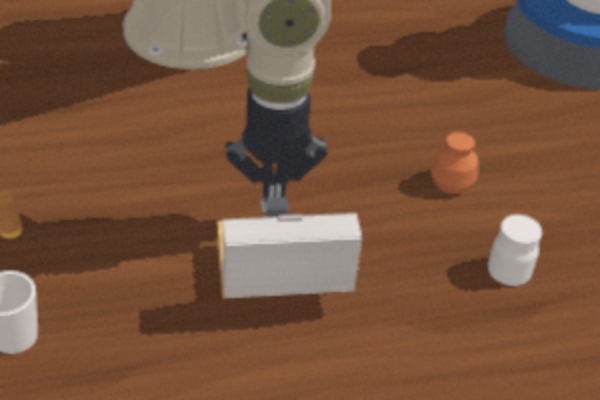

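The picture shows the lid standing upright with its outer face toward the camera, at about crop (290,255), so the latch released. I retreat and go to the stamp.

jog_arm(
  hand=[0,0,0,1,1,1,1,1,1,1],
  travel=[
    [0,0,-0.5],
    [0,0,-1],
    [0,0,-1],
    [0,-1,-1],
    [0,-1,0],
    [0,-1,0],
    [0,-1,0],
    [0,-1,0],
    [0,-1,0],
    [0,-1,0],
  ],
  rot=[
    [0,0,0],
    [0,0,0],
    [0,0,0],
    [0,0,0],
    [0,0,0],
    [0,0,0],
    [0,0,0],
    [0,0,0],
    [0,0,0],
    [0,0,0],
  ],
)

```text
clock: 5.78
ee_pos: [0.4412, -0.1834, 0.141]
tool_rot: [-3.141, 0.001, 3.02]
wrist_force: [-0.3, 0.1, -0.1]
grip_width: 0.0853
grip_force: 0.0
```

Run:
```python
from h import *
to([.4178,-.3056,.1])
```

```text
5.78 [ 0.4412 -0.1834  0.141 ] [-3.141e+00  1.000e-03  3.020e+00] F [-0.3  0.1 -0.1] w 0.0853 0.0
delta units [ 0.283 -4.137  1.369] yawerr/.08 (tool z) -0.01
```

jog_arm(
  hand=[1,1,1,1,1,1],
  travel=[
    [0.28,-1,0],
    [0,-1,0.3],
    [0,-1,0.5],
    [0,-1,0.5],
    [0,-0.1,0],
    [0,0,0],
  ],
  rot=[
    [0,0,0],
    [0,0,0],
    [0,0,0],
    [0,0,0],
    [0,0,0],
    [0,0,0],
  ],
)

```text
clock: 6.52
ee_pos: [0.4177, -0.303, 0.1021]
tool_rot: [3.141, 0.0, 3.02]
wrist_force: [0.2, -0.2, -0.3]
grip_width: 0.0858
grip_force: 0.0
```

Run:
```python
from h import *
to([.4178,-.3056,.039])
t=bot.get_image('top');s=bot.get_image('scene')
print(proj('top',[.4178,-.3056,.064]))
a=cv2.resize(t[200:300,400:520],None,fx=3,fy=3);b=cv2.resize(s[140:240,140:260],None,fx=3,fy=3)
cv2.imwrite('pics/s2.png',np.hstack([a,b])[:,:,::-1])
```

```text
6.53 [ 0.4177 -0.303   0.1021] [3.141 0.    3.02 ] F [ 0.2 -0.2 -0.3] w 0.0858 0.0
delta units [-0.013 -0.086  2.102] yawerr/.08 (tool z) -0.02
(np.float64(465.3192271302254), np.float64(246.9595838010847))
```

View pics/s2.png

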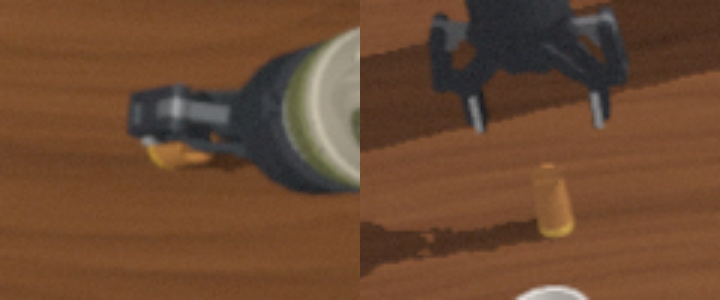

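The stamp (scene crop (552,200)) lies centred between the two fingertips. I descend and grip.

jog_arm(
  hand=[1,1,1,1,0,0,0,0,0,0],
  travel=[
    [-0.01,-0.09,0.7],
    [0,0,0.7],
    [0,0,0.67],
    [0,0,0],
    [0,0,0],
    [0,0,0],
    [0,0,0],
    [0,0,0],
    [0,0,0],
    [0,0,0],
  ],
  rot=[
    [0,0,0],
    [0,0,0],
    [0,0,0],
    [0,0,0],
    [0,0,0],
    [0,0,0],
    [0,0,0],
    [0,0,0],
    [0,0,0],
    [0,0,0],
  ],
)

```text
clock: 7.88
ee_pos: [0.4181, -0.3063, 0.0408]
tool_rot: [-3.141, 0.001, 3.02]
wrist_force: [-0.8, 0.2, 6.4]
grip_width: 0.0237
grip_force: 58.8
```

jog_arm(
  hand=[0,0,0,0],
  travel=[
    [0,0,-0.5],
    [0,0,-1],
    [0,0,-1],
    [0,0,0],
  ],
  rot=[
    [0,0,0],
    [0,0,0],
    [0,0,0],
    [0,0,0],
  ],
)

```text
clock: 8.38
ee_pos: [0.4191, -0.3074, 0.1179]
tool_rot: [-3.138, 0.004, 3.02]
wrist_force: [-0.5, -0.4, -0.9]
grip_width: 0.0241
grip_force: 59.1
```

Run:
```python
from h import *
to(case(-.012,0,.14))
t=bot.get_image('top');s=bot.get_image('scene')
a=cv2.resize(t[100:280,240:420],None,fx=2,fy=2);b=cv2.resize(s[130:230,140:260],None,fx=3.6,fy=3.6)
cv2.imwrite('pics/s3.png',np.hstack([a,b])[:,:,::-1])
```

```text
8.38 [ 0.4191 -0.3074  0.1179] [-3.138  0.004  3.02 ] F [-0.5 -0.4 -0.9] w 0.0241 59.118184538092464
delta units [-2.441 11.241 -0.763] yawerr/.08 (tool z) -0.01
```

View pics/s3.png

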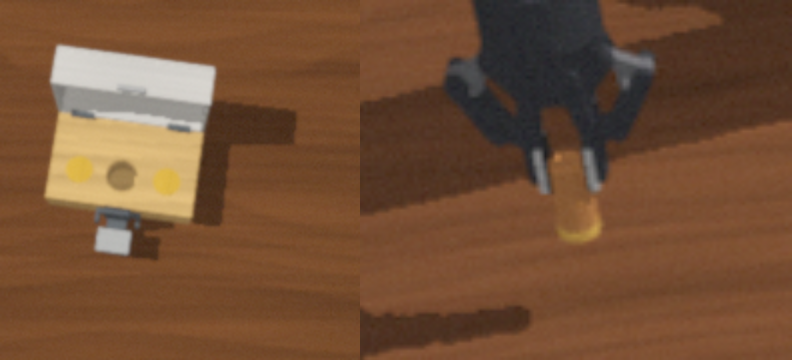

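The left crop shows the lid open and the pocket at crop (121,176), which is about top px (300.3,187.8). The right crop shows the stamp held and lifted. I check its tilt and the pocket position numerically.

Run:
```python
from h import *
t=bot.get_image('top');s=bot.get_image('scene')
h=cv2.cvtColor(t,cv2.COLOR_RGB2HSV);m=np.zeros(h.shape[:2],bool);m[176:200,288:313]=1
c=big(m&(h[...,2]<170));e=cv2.fitEllipse(c);print(e,cast('top',e[0],.044),case(-.012,0,.044))
h=cv2.cvtColor(s,cv2.COLOR_RGB2HSV);m=np.zeros(h.shape[:2],bool);m[165:200,190:222]=1
M=m&(h[...,1]>150)&(h[...,2]>130)
for r in range(168,199,2):
    k=np.nonzero(M[r])[0]
    if len(k):print(r,k.min(),k.max(),(k.min()+k.max())/2)
o=bot.observe()['ee_pos']
for z in(.0408,.02,0.0):
  for n in('scene','top'):print(z,n,np.round(proj(n,[o[0],o[1],o[2]-z]),1))
```

```text
((300.19049072265625, 187.3730010986328), (12.980612754821777, 13.452971458435059), 1.3931694030761719) [0.53301211 0.02033954 0.044     ] [0.53248687 0.01864131 0.044     ]
174 195 200 197.5
176 194 220 207.0
178 194 199 196.5
180 195 195 195.0
182 195 198 196.5
184 195 205 200.0
186 195 206 200.5
188 195 206 200.5
190 196 207 201.5
192 196 207 201.5
194 195 218 206.5
196 193 206 199.5
0.0408 scene [201.1 193.5]
0.0408 top [466.9 247.1]
0.02 scene [199.8 187.2]
0.02 top [470.8 246.3]
0.0 scene [198.6 181. ]
0.0 top [474.8 245.6]
```

jog_arm(
  hand=[0,0,0,0,0,0,0,0,0,0],
  travel=[
    [0,1,-0.4],
    [-0.2,1,0],
    [-0.3,1,0],
    [-0.3,1,0],
    [-0.3,1,0],
    [-0.3,1,0],
    [-0.3,1,0],
    [-0.3,1,0],
    [-0.3,1,0],
    [-0.15,1,0],
  ],
  rot=[
    [0,0,0],
    [0,0,0],
    [0,0,0],
    [0,0,0],
    [0,0,0],
    [0,0,0],
    [0,0,0],
    [0,0,0],
    [0,0,0],
    [0,0,0],
  ],
)

```text
clock: 9.82
ee_pos: [0.5265, -0.0159, 0.1256]
tool_rot: [3.141, -0.002, 3.02]
wrist_force: [1.3, 0.0, -1.0]
grip_width: 0.0237
grip_force: 59.1
```

jog_arm(
  hand=[0,0,0,0,0],
  travel=[
    [0,0.8,0],
    [0,0.4,0],
    [0,0,0],
    [0,0,0],
    [0,0,0],
  ],
  rot=[
    [0,0,0],
    [0,0,0],
    [0,0,0],
    [0,0,0],
    [0,0,0],
  ],
)

```text
clock: 10.45
ee_pos: [0.5311, 0.018, 0.1269]
tool_rot: [-3.141, -0.0, 3.019]
wrist_force: [0.3, -0.3, -0.9]
grip_width: 0.0238
grip_force: 59.1
```

Run:
```python
from h import *
to([.5328,.0195,.095])
```

```text
10.45 [0.5311 0.018  0.1269] [-3.141 -0.     3.019] F [ 0.3 -0.3 -0.9] w 0.0238 59.14576469454914
delta units [-0.049  0.057  1.063] yawerr/.08 (tool z) -0.02
```

Now I correct and come down to just above the mouth, then feel downward.

jog_arm(
  hand=[0,0,0,0],
  travel=[
    [-0.05,0.06,0.5],
    [0,0,0.5],
    [0,0,0.1],
    [0,0,0],
  ],
  rot=[
    [0,0,0],
    [0,0,0],
    [0,0,0],
    [0,0,0],
  ],
)

```text
clock: 10.95
ee_pos: [0.5324, 0.0204, 0.0932]
tool_rot: [3.142, -0.001, 3.02]
wrist_force: [1.1, 1.3, -0.4]
grip_width: 0.0238
grip_force: 59.2
```

jog_arm(
  hand=[0,0,0,0,0,0,0],
  travel=[
    [0,0,0.06],
    [0,0,0.06],
    [0,0,0.06],
    [0,0,0.06],
    [0,0,0.06],
    [0,0,0.06],
    [0,0,0],
  ],
  rot=[
    [0,0,0],
    [0,0,0],
    [0,0,0],
    [0,0,0],
    [0,0,0],
    [0,0,0],
    [0,0,0],
  ],
)

```text
clock: 11.82
ee_pos: [0.5328, 0.0204, 0.0829]
tool_rot: [3.141, -0.0, 3.02]
wrist_force: [-0.1, -0.1, -0.1]
grip_width: 0.0239
grip_force: 59.2
```

jog_arm(
  hand=[0,0,0,0,0],
  travel=[
    [0,0,0.06],
    [0,0,0.06],
    [0,0,0.06],
    [0,0,0.06],
    [0,0,0],
  ],
  rot=[
    [0,0,0],
    [0,0,0],
    [0,0,0],
    [0,0,0],
    [0,0,0],
  ],
)

```text
clock: 12.45
ee_pos: [0.5327, 0.0204, 0.0757]
tool_rot: [3.142, -0.0, 3.02]
wrist_force: [0.1, 0.3, -0.0]
grip_width: 0.0238
grip_force: 59.2
```

jog_arm(
  hand=[0,0,0,0,0,0,0,0,0],
  travel=[
    [0,0,0.09],
    [0,0,0.09],
    [0,0,0.09],
    [0,0,0.09],
    [0,0,0.09],
    [0,0,0.09],
    [0,0,0.09],
    [0,0,0.09],
    [0,0,0],
  ],
  rot=[
    [0,0,0],
    [0,0,0],
    [0,0,0],
    [0,0,0],
    [0,0,0],
    [0,0,0],
    [0,0,0],
    [0,0,0],
    [0,0,0],
  ],
)

```text
clock: 13.58
ee_pos: [0.5327, 0.0204, 0.054]
tool_rot: [3.141, -0.0, 3.02]
wrist_force: [0.1, 0.5, -0.9]
grip_width: 0.0237
grip_force: 59.2
```

jog_arm(
  hand=[0,0,0,0,0,0],
  travel=[
    [0,0,0.04],
    [0,0,0.04],
    [0,0,0.04],
    [0,0,0.04],
    [0,0,0],
    [0,0,0],
  ],
  rot=[
    [0,0,0],
    [0,0,0],
    [0,0,0],
    [0,0,0],
    [0,0,0],
    [0,0,0],
  ],
)

```text
clock: 14.32
ee_pos: [0.5329, 0.0204, 0.0495]
tool_rot: [3.141, 0.0, 3.02]
wrist_force: [-0.4, 0.6, -0.9]
grip_width: 0.0236
grip_force: 59.2
```

jog_arm(
  hand=[0,0,0],
  travel=[
    [0,0,0.03],
    [0,0,0.02],
    [0,0,0],
  ],
  rot=[
    [0,0,0],
    [0,0,0],
    [0,0,0],
  ],
)

```text
clock: 14.7
ee_pos: [0.5332, 0.0203, 0.0488]
tool_rot: [3.142, 0.001, 3.02]
wrist_force: [-1.3, -0.6, 4.6]
grip_width: 0.0239
grip_force: 59.8
```

jog_arm(
  hand=[0.7,0.7,0.7,0.7,0.7,0.7],
  travel=[
    [0,0,0],
    [0,0,0],
    [0,0,0],
    [0,0,0],
    [0,0,0],
    [0,0,0],
  ],
  rot=[
    [0,0,0],
    [0,0,0],
    [0,0,0],
    [0,0,0],
    [0,0,0],
    [0,0,0],
  ],
)

```text
clock: 15.45
ee_pos: [0.5329, 0.0204, 0.048]
tool_rot: [3.142, 0.0, 3.021]
wrist_force: [-0.3, -0.4, 0.9]
grip_width: 0.0599
grip_force: 0.0
```

jog_arm(
  hand=[0.7,0.7,0.7,0.5,0,0,0,0],
  travel=[
    [0,0,-0.3],
    [0,0,-1],
    [0,0,-1],
    [0,0,-1],
    [0,0,-1],
    [0,0,-1],
    [0,0,-0.5],
    [0,0,0],
  ],
  rot=[
    [0,0,0],
    [0,0,0],
    [0,0,0],
    [0,0,0],
    [0,0,0],
    [0,0,0],
    [0,0,0],
    [0,0,0],
  ],
)

```text
clock: 16.45
ee_pos: [0.5336, 0.0203, 0.2231]
tool_rot: [3.142, 0.002, 3.02]
wrist_force: [0.3, -0.1, 0.6]
grip_width: 0.0004
grip_force: 0.0
```

Run:
```python
from h import *
to(case(.115,0,.22))
t=bot.get_image('top');s=bot.get_image('scene')
print(proj('top',[.5328,.0195,.072]),proj('scene',[.5328,.0195,.072]))
a=cv2.resize(t[130:230,250:350],None,fx=3.6,fy=3.6);b=cv2.resize(s[150:270,280:400],None,fx=3,fy=3)
cv2.imwrite('pics/s4.png',np.hstack([a,b])[:,:,::-1])
```

```text
16.45 [0.5336 0.0203 0.2231] [3.142e+00 2.000e-03 3.020e+00] F [ 0.3 -0.1  0.6] w 0.0004 0.0
delta units [-4.204 -0.057  0.112] yawerr/.08 (tool z) -0.01
(np.float64(300.28677368077217), np.float64(184.60029047248105)) (np.float64(339.8954241625494), np.float64(208.76236940790014))
```

View pics/s4.png

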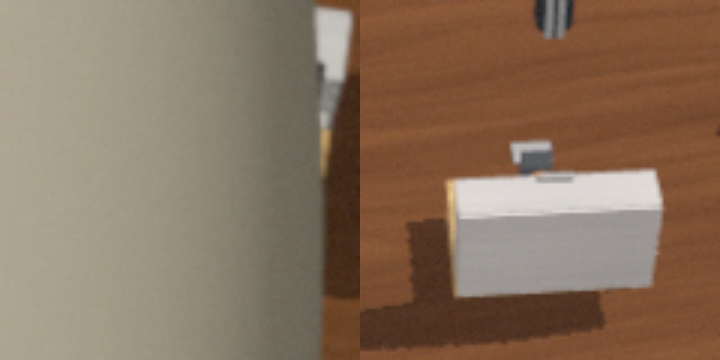

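The scene crop shows the lid upright and undamaged. The top view is blocked by the arm. The bottom contact was felt at TCP z 0.0488, exactly 8 mm above the grasp height, so the stamp is seated. Now I go behind the lid.

jog_arm(
  hand=[0,0,0,0,0,0,0,0,0,0],
  travel=[
    [-0.8,-0.06,0],
    [-1,0,0],
    [-1,0,0],
    [-1,0,0],
    [-0.4,0,0],
    [0,0,1],
    [0,0,1],
    [0,0,1],
    [0,0,0.57],
    [0,0,0],
  ],
  rot=[
    [0,0,0],
    [0,0,0],
    [0,0,0],
    [0,0,0],
    [0,0,0],
    [0,0,0],
    [0,0,0],
    [0,0,0],
    [0,0,0],
    [0,0,0],
  ],
)

```text
clock: 17.8
ee_pos: [0.6562, 0.0035, 0.1126]
tool_rot: [3.142, -0.004, 3.02]
wrist_force: [-0.2, -1.0, 1.2]
grip_width: -0.0002
grip_force: 0.0
```

Run:
```python
from h import *
to(case(.094,0,.116))
t=bot.get_image('top')
cv2.imwrite('pics/s5.png',cv2.resize(t[120:240,230:370],None,fx=4,fy=4)[:,:,::-1])
```

```text
17.8 [0.6562 0.0035 0.1126] [ 3.142 -0.004  3.02 ] F [-0.2 -1.   1.2] w -0.0002 0.0
delta units [ 0.622  0.005 -0.112] yawerr/.08 (tool z) -0.01
```

View pics/s5.png

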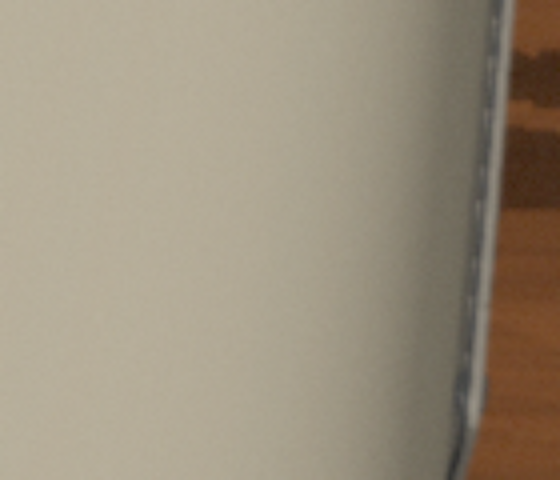

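The arm blocks the case in the top view, so I rely on force. I start pushing the lid over.

jog_arm(
  hand=[0,0,0,0,0,0,0],
  travel=[
    [0.2,0,-0.1],
    [0.2,0,0],
    [0.2,0,0],
    [0.2,0,-0.06],
    [0.2,0,-0.06],
    [0.2,0,-0.06],
    [0,0,0],
  ],
  rot=[
    [0,0,0],
    [0,0,0],
    [0,0,0],
    [0,0,0],
    [0,0,0],
    [0,0,0],
    [0,0,0],
  ],
)

```text
clock: 18.73
ee_pos: [0.6218, 0.0078, 0.1239]
tool_rot: [3.142, 0.001, 3.02]
wrist_force: [2.8, -0.4, 2.8]
grip_width: -0.0001
grip_force: 1.6
```

Run:
```python
from h import *
to(case(.053,0,.1254))
```

```text
18.73 [0.6218 0.0078 0.1239] [3.142e+00 1.000e-03 3.020e+00] F [ 2.8 -0.4  2.8] w -0.0001 1.5565399266779423
delta units [ 0.834  0.001 -0.051] yawerr/.08 (tool z) -0.01
```

Contact at about 4 N, and the lid is moving. I continue along the arc.

jog_arm(
  hand=[0,0,0,0,0,0,0,0],
  travel=[
    [0.22,0,-0.02],
    [0.22,0,-0.02],
    [0.22,0,0],
    [0.22,0,0],
    [0.22,0,0.04],
    [0.22,0,0.05],
    [0.22,0,0.06],
    [0,0,0],
  ],
  rot=[
    [0,0,0],
    [0,0,0],
    [0,0,0],
    [0,0,0],
    [0,0,0],
    [0,0,0],
    [0,0,0],
    [0,0,0],
  ],
)

```text
clock: 19.73
ee_pos: [0.5745, 0.0135, 0.1199]
tool_rot: [-3.141, -0.002, 3.02]
wrist_force: [0.5, -0.5, 6.4]
grip_width: -0.0001
grip_force: 2.5
```

Run:
```python
from h import *
to(case(.0126,0,.113))
```

```text
19.73 [0.5745 0.0135 0.1199] [-3.141e+00 -2.000e-03  3.020e+00] F [ 0.5 -0.5  6.4] w -0.0001 2.5185143994167447
delta units [0.591 0.002 0.23 ] yawerr/.08 (tool z) -0.01
```

jog_arm(
  hand=[0,0,0,0,0,0,0,0],
  travel=[
    [0.2,0,0.07],
    [0.2,0,0.08],
    [0.2,0,0.09],
    [0.17,0,0.1],
    [0.16,0,0.11],
    [0.16,0,0.11],
    [0.1,0,0.08],
    [0,0,0],
  ],
  rot=[
    [0,0,0],
    [0,0,0],
    [0,0,0],
    [0,0,0],
    [0,0,0],
    [0,0,0],
    [0,0,0],
    [0,0,0],
  ],
)

```text
clock: 20.72
ee_pos: [0.5402, 0.0178, 0.1006]
tool_rot: [3.141, -0.001, 3.02]
wrist_force: [1.8, -0.3, 3.3]
grip_width: 0.0001
grip_force: 1.6
```

Run:
```python
from h import *
to(case(-.02,0,.087))
```

```text
20.73 [0.5402 0.0178 0.1006] [ 3.141e+00 -1.000e-03  3.020e+00] F [ 1.8 -0.3  3.3] w 0.0001 1.616237461566925
delta units [ 0.525 -0.002  0.452] yawerr/.08 (tool z) -0.01
```

jog_arm(
  hand=[0,0,0,0,0,0,0],
  travel=[
    [0.14,0,0.08],
    [0.14,0,0.08],
    [0.14,0,0.08],
    [0.14,0,0.08],
    [0.1,0,0.06],
    [0,0,0],
    [0,0,0],
  ],
  rot=[
    [0,0,0],
    [0,0,0],
    [0,0,0],
    [0,0,0],
    [0,0,0],
    [0,0,0],
    [0,0,0],
  ],
)

```text
clock: 21.6
ee_pos: [0.5214, 0.02, 0.0897]
tool_rot: [3.141, 0.001, 3.02]
wrist_force: [3.7, 0.3, 5.2]
grip_width: 0.0002
grip_force: 2.6
```

jog_arm(
  hand=[0,0,0,0],
  travel=[
    [0,0,0.04],
    [0,0,0.04],
    [0,0,0.04],
    [0,0,0],
  ],
  rot=[
    [0,0,0],
    [0,0,0],
    [0,0,0],
    [0,0,0],
  ],
)

```text
clock: 22.1
ee_pos: [0.5193, 0.0202, 0.0856]
tool_rot: [-3.142, -0.003, 3.02]
wrist_force: [-0.6, -0.4, 7.6]
grip_width: -0.0001
grip_force: 3.7
```

jog_arm(
  hand=[0,0,0,0],
  travel=[
    [0,0,0.03],
    [0,0,0.03],
    [0,0,0.03],
    [0,0,0],
  ],
  rot=[
    [0,0,0],
    [0,0,0],
    [0,0,0],
    [0,0,0],
  ],
)

```text
clock: 22.6
ee_pos: [0.5175, 0.0205, 0.082]
tool_rot: [-3.141, -0.007, 3.021]
wrist_force: [-3.4, 0.5, 7.2]
grip_width: -0.0
grip_force: 3.2
```

jog_arm(
  hand=[0,0,0],
  travel=[
    [0,0,0.02],
    [0,0,0.02],
    [0,0,0],
  ],
  rot=[
    [0,0,0],
    [0,0,0],
    [0,0,0],
  ],
)

```text
clock: 22.98
ee_pos: [0.5169, 0.0206, 0.0807]
tool_rot: [-3.141, -0.008, 3.021]
wrist_force: [-4.2, -0.0, 8.4]
grip_width: -0.0005
grip_force: 3.7
```

jog_arm(
  hand=[0,0],
  travel=[
    [0,0,0.025],
    [0,0,0],
  ],
  rot=[
    [0,0,0],
    [0,0,0],
  ],
)

```text
clock: 23.22
ee_pos: [0.5168, 0.0206, 0.0804]
tool_rot: [-3.141, -0.008, 3.021]
wrist_force: [-6.6, 1.2, 10.6]
grip_width: -0.0001
grip_force: 5.3
```

jog_arm(
  hand=[0,0],
  travel=[
    [0,0,0.025],
    [0,0,0],
  ],
  rot=[
    [0,0,0],
    [0,0,0],
  ],
)

```text
clock: 23.48
ee_pos: [0.5167, 0.0206, 0.0801]
tool_rot: [-3.141, -0.008, 3.021]
wrist_force: [-7.5, 0.6, 14.1]
grip_width: 0.0003
grip_force: 7.3
```

jog_arm(
  hand=[0,0],
  travel=[
    [0,0,0.015],
    [0,0,0],
  ],
  rot=[
    [0,0,0],
    [0,0,0],
  ],
)

```text
clock: 23.72
ee_pos: [0.5166, 0.0206, 0.0799]
tool_rot: [-3.141, -0.008, 3.021]
wrist_force: [-8.8, 0.5, 16.8]
grip_width: -0.0002
grip_force: 8.4
```

jog_arm(
  hand=[0,0,0,0,0,0],
  travel=[
    [0,0,-0.05],
    [0,0,-0.05],
    [0,0,-0.05],
    [0,0,-0.05],
    [0,0,-0.05],
    [0,0,0],
  ],
  rot=[
    [0,0,0],
    [0,0,0],
    [0,0,0],
    [0,0,0],
    [0,0,0],
    [0,0,0],
  ],
)

```text
clock: 24.48
ee_pos: [0.521, 0.0201, 0.0874]
tool_rot: [3.141, -0.0, 3.02]
wrist_force: [0.3, 0.4, 0.5]
grip_width: -0.0001
grip_force: 0.0
```

No force at 0.0874, so the lid is held. I retreat and check.

jog_arm(
  hand=[0,0,0,0,0,0,0,0,0,0],
  travel=[
    [0,0,-0.5],
    [0,0,-1],
    [0,0,-1],
    [0,0,-1],
    [0.5,1,-1],
    [0.5,1,0],
    [0.5,1,0],
    [0.5,1,0],
    [0.5,1,0],
    [0,0,0],
  ],
  rot=[
    [0,0,0],
    [0,0,0],
    [0,0,0],
    [0,0,0],
    [0,0,0],
    [0,0,0],
    [0,0,0],
    [0,0,0],
    [0,0,0],
    [0,0,0],
  ],
)

```text
clock: 25.72
ee_pos: [0.4641, 0.1796, 0.2236]
tool_rot: [3.141, 0.001, 3.024]
wrist_force: [-0.1, 0.4, 0.0]
grip_width: -0.0002
grip_force: 0.0
```

Run:
```python
from h import *
st();t=bot.get_image('top');s=bot.get_image('scene')
a=cv2.resize(t[130:240,250:360],None,fx=3.6,fy=3.6);b=cv2.resize(s[150:260,285:395],None,fx=3.6,fy=3.6)
cv2.imwrite('pics/s6.png',np.hstack([a,b])[:,:,::-1])
```

```text
25.73 [0.4641 0.1796 0.2236] [3.141e+00 1.000e-03 3.024e+00] F [-0.1  0.4  0. ] w -0.0002 0.0
```

View pics/s6.png

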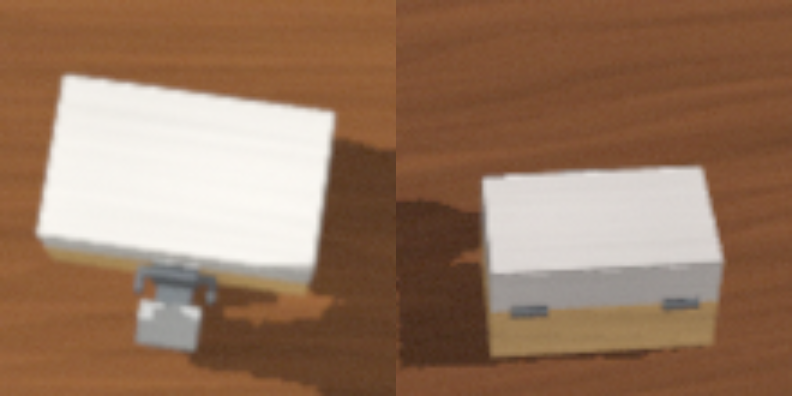

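Both views show the lid flat and shut, with the pad back out at crop (168,325) and the robot clear.

```bash
python3 -c "
from plant import bot
print(bot.sign_off())"
```

```text
the job is handed in; nothing more can be done
None
```

I handed the job in at about 26 s: the latch popped the lid, the stamp's foot touched bottom at the expected pocket depth, and the lid stayed shut with the robot clear. The wrist force peaked at about 19 N, but I could not see the stamp in the pocket (arm, then lid, in the way), and sign-off returned no verdict.

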